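# Roll the reed-plate pins home

### The job

Lift the short steel tube out of its wooden cradle, set it down gently crosswise on the low run-in of the pinning jig, between the back ledge and the step, and let it go. Then roll it under a flat hand from on top, up over the step and on across the raised plate, leaning on it with a steady 15 to 18 N and never more than 25 N, so that it presses the two brass pins flush one after the other, until it rests against the steel stop at the far end. Only the tube may press on the jig and its pins, never the hand itself, and everything else on the desk stays where it is.

Things in the scene. Friction and masses are not known exactly. Their poses are not given: they have to be found in the camera images.
- tube: steel tube, dark ends, 40 mm diameter, 64 mm long, 0.28 to 0.40 kg, rolls freely. Origin on its axis at mid-length; its y axis is the tube's axis; it turns about y as it rolls. A hand rolling it from on top moves twice as far as the tube, so fingertips held together or up to 10 mm apart need several short strokes, each begun with the hand a little behind the tube's middle.
- cradle: fixed dark wooden cradle, 34 mm (x) x 56 mm (y), 12 mm high with two 3 mm chocks on top at its x edges; the tube lies along its y axis, tube axis 32 mm above the desk. Origin at the centre of its underside.
- jig: fixed rigid wooden pinning jig, 80 mm wide (y). z = 0 on the desk, z up, x = rolling direction (away from the robot within 0.5 rad). Along x: back ledge -72 to -61 mm (23 mm high); run-in -61 to -28 mm (20 mm high); sharp step; raised block with brass reed plate -28 to +14 mm (24 mm high) and pins on y = 0 at x = -12 and +4 mm; gap (10 mm high); steel stop +38 to +52 mm (48 mm high).
- lay (a point): on the jig (x = -43 mm, z = 40 mm): where the tube's axis centre should be when it is laid on the run-in. The axis can lie from about x = -50 mm (touching the ledge) to -40 mm (touching the step). The tube climbs 4 mm in the next 12 mm; left part-way up it rolls back; past x = -28 mm it is on the plate, axis at z = 44 mm. Axes as the jig's.
- parked (a point): on the jig (x = +18 mm, z = 43.6 mm): the tube's axis centre when it rests against the stop. The plate ends at jig x = +14 mm, so a tube rolled past there settles against the stop by itself, 0.4 mm lower than on the plate. Axes as the jig's.
- pin1 (a joint): first brass pin from the step (jig x = -12 mm, y = 0), a 9 mm dome: how far it is pressed in, m; 0 = 3 mm proud of the plate, 0.003 = flush. It starts at 0 to 0.0003. Stiff: sinks only under more than 13 N (the tube's own weight does not do it) and stays where pressed.
- pin2 (a joint): second brass pin from the step (jig x = 4 mm, y = 0), a 9 mm dome: how far it is pressed in, m; 0 = 3 mm proud of the plate, 0.003 = flush. It starts at 0 to 0.0003. Stiff: sinks only under more than 13 N (the tube's own weight does not do it) and stays where pressed.
- tuner: grey plastic electronic tuner, flat box 65 x 105 x 22 mm with a dark screen; bystander, origin at its underside
- scraper: reed scraper lying flat, stainless blade and rosewood handle, 175 mm long, 14 mm high; bystander, origin at its underside
- harmonica: chromed ten-hole harmonica, 27 x 102 x 20 mm; bystander, origin at its underside
- lifter: small brass reed lifter like a thin spatula, 105 mm long, 5 mm high; bystander, origin at its underside
- jar: small glass jar with a steel lid, 48 mm across, 50 mm high; bystander, origin at its underside
- driver: wooden-handled screwdriver lying flat, 150 mm long; bystander, origin at its underside
Mind the look-alikes: they are no part of the job. Leave any turquoise look-alike of the tube alone. There is more than one size of the jig; the job needs the larger.

How it is judged:
By the outcome, as a careful person would: the job done as asked, in the order asked, and still so for the second after the job is handed in, with the robot touching nothing.
It also fails if it takes over 72 s, if anything falls off the work surface, if the arm or the gripper's body presses on something with over 40 N, if the wrist force passes 120 N, or if a joint passes its speed limit or range.

### The arm

A 6-joint arm with a two-finger parallel gripper is mounted at the origin on the work surface. World frame = base frame: x ahead of the robot, y to its left, z up, the work surface at z = 0. Lengths are in m, angles in rad, forces in N, time in s.
With the tool pointing down it reaches from about 0.25 to 0.775 m from the base axis. Payload 4 kg.
Tool frame: the origin (TCP) lies between the finger pads, 19 mm behind the fingertips; this is the grasp point; z points along the fingers, y is the line along which they close (so a half turn about z gives the same grasp; the last joint's range is limited). The gripper opens to 94 mm and grips with 3 to 60 N. Pads are 16 mm wide; open, the fingers measure 119 mm over their backs; the gripper's body (75 mm by 177 mm) begins 78 mm behind the grasp point.
Start: joints at [-1.451, 0.087, 1.371, -0, 1.684, -0.103], TCP at [0.122, -0.536, 0.224] pointing down, gripper open.
Joint ranges: [-3.1, 3.1], [-0.76, 2.03], [0.27, 2.55], [-1.08, 4.22], [0.17, 2.65], [-2.57, 2.57]. Speed limits (rad/s): [2.79, 2.79, 3.14, 3.14, 3.14, 3.14].

### API

Orientations are given as [roll, pitch, yaw] about the fixed x, y, z axes, in that order (R = Rz(yaw) Ry(pitch) Rx(roll)).
In Python, from bench import sensors, optics, ticket gives the robot as it stands.
- The arm moves only by the tool send_rows, never from a script. Its argument "rows" is a list of rows, each a list of 6 numbers: the shift along the world's x, y, z in mm, then the turn, a rotation vector about the world's x, y, z in rad. In form: [[x, y, z, wx, wy, wz], ...]. A call has 1 to 8 rows; each row shifts and turns the commanded pose from where the row before left it; what a row does not reach is not made up. A row lasts 1/12 s, in which the tool goes at most 41.7 mm and 7.16 degrees, less where a joint would pass 70% of its speed; a pose out of reach is approached as far as the arm can. A call is refused whole if a number of a shift passes 41.7 or a number of a turn 0.125, either way. A call with a gripper value outside its range is refused whole. "grip" is the finger opening in mm, from 0 to 94, set as the call begins (left out, the last holds). The fingers move at their own pace and stop on an object; the grip force is fixed at half the most. Time passes only in rows, so rows that do not move let the fingers close. It gives the time, the measured TCP pose, the force, the opening and the grip force at its end, in the units of the state.
- sensors.get_obs(): the state, without advancing time (a new reading comes with each control period).
- optics.snapshot(name): name is "side" or "top"; returns the picture (420x560x3 uint8, red, green, blue); there is no depth.
- optics.camera_model(name): a dict with "vertical_fov" (degrees; the focal length in pixels is half the picture's height over the tangent of half this angle, whatever the lens; pixels are square), "cx", "cy" (the principal point, pixels), "k1" (the pictures are not rectified: a ray, as slopes to the right and down, at radius r is drawn at 1 + k1 r^2 times it, then the intrinsics apply), "R" (3x3) and "t" (3): a world point X has camera coordinates R X + t. Camera axes: x right, y down, z forward; pixel columns grow to the right and rows downward; lengths in m; the calibration is good to about 2 mm. A picture is of the moment at which its call begins. camera_model takes no time and is no camera call.
- ticket.close_job(): hands the job in; it is judged then, once.
The state is a dict: "time": time; "joint_positions": joint angles; "qvel": joint speeds; "joint_torque": joint torques, N m; "tool_pos": TCP position; "ee_rot": TCP orientation; "wrist_force": force on the tool from outside, world axes, zero at the start; "wrist_torque": the same for the moment, N m; "width": finger opening in m; "finger_force": force on a finger pad.
Only numpy, scipy, OpenCV 4.12 (cv2) and the standard library are available. Lean on these libraries where they do the work, as an engineer would, in place of code of your own. Each camera call takes 0.05 s, during which the arm holds its last target. There are 200 camera calls.

## Working session

There is one attempt and no reset: what is moved stays moved. The work goes in short steps, Python scripts to look and compute and a tool call to move; the robot and the scene stay as the last step left them, time stands still between calls to the robot, and variables do not carry over. Pictures are saved under pics/ and viewed, at most 10 in all, crops included, and the job is handed in when it is done.

Besides the shell and the picture viewer there is one more tool, called after "Call:" by a JSON object that holds its "method" and its "body", one argument or row to a line. send_rows: Moves the arm, as the interface text tells. Its arguments: {"type":"object","properties":{"rows":{"type":"array"},"grip":{"type":"number"}},"required":["rows"]}

```bash
mkdir -p pics; cat > h.py <<'E'
import numpy as np, cv2
from bench import sensors, optics, ticket
def ray(n,u,v):
    m=optics.camera_model(n); f=210/np.tan(np.radians(m["vertical_fov"]/2))
    d=np.array([(u-m["cx"])/f,(v-m["cy"])/f]); s=d.copy()
    for _ in range(20): s=d/(1+m["k1"]*(s@s))
    R=np.array(m["R"]);t=np.array(m["t"])
    return -R.T@t, R.T@np.array([*s,1])
def onz(n,u,v,z):
    o,d=ray(n,u,v); return o+d*(z-o[2])/d[2]
def proj(n,X):
    m=optics.camera_model(n); f=210/np.tan(np.radians(m["vertical_fov"]/2))
    c=np.array(m["R"])@np.array(X)+np.array(m["t"]); s=c[:2]/c[2]; s=s*(1+m["k1"]*(s@s))
    return s*f+[m["cx"],m["cy"]]
def snap(n,name=None):
    a=optics.snapshot(n)
    if name: cv2.imwrite(f"pics/{name}.png",a[:,:,::-1])
    return a
E
python3 -c "
from h import *
snap('top','top0');snap('side','side0')
for n in('top','side'): print(optics.camera_model(n))
print(sensors.get_obs())"
```

```text
{'vertical_fov': 44.43535407846826, 'cx': 269.9881256834544, 'cy': 208.2638573969307, 'k1': -0.05450779368913169, 'R': array([[-8.59571128e-02, -9.96298822e-01, -1.80145375e-04],
       [-9.69433834e-01,  8.36810007e-02, -2.30641564e-01],
       [ 2.29802993e-01, -1.96506439e-02, -9.73038764e-01]]), 't': array([0.05886629, 0.58474769, 0.92462371])}
{'vertical_fov': 49.69832248985616, 'cx': 281.49095011421684, 'cy': 213.75247896724431, 'k1': 0.0324459254024151, 'R': array([[ 0.92610848, -0.3769608 , -0.01495474],
       [-0.21378983, -0.49174744, -0.84408434],
       [ 0.31083275,  0.78491083, -0.53600186]]), 't': array([-0.53167957,  0.19382156,  0.88381628])}
{'time': 0.1, 'joint_positions': array([-1.45107635e+00,  8.79304045e-02,  1.37207225e+00, -2.17100145e-05,
        1.68362606e+00, -1.03075646e-01]), 'qvel': array([-4.66820251e-04, -2.55415582e-03, -2.86603071e-03, -3.94354307e-05,
       -1.45955093e-03, -4.14488084e-04]), 'joint_torque': array([ 1.68550763e-03, -3.41251624e+01, -3.03301942e+01,  7.18987989e-02,
        3.04580445e-02, -9.91011348e-05]), 'tool_pos': array([ 0.12147335, -0.53595214,  0.22320991]), 'ee_rot': array([-3.13956518e+00, -1.88034296e-04,  2.22793013e-01]), 'wrist_force': array([-0.39770339,  0.02278236, -0.48151629]), 'wrist_torque': array([0.07039048, 0.01981627, 0.00668814]), 'finger_force': 0.0, 'width': 0.09402129638996864}
```

View pics/top0.png

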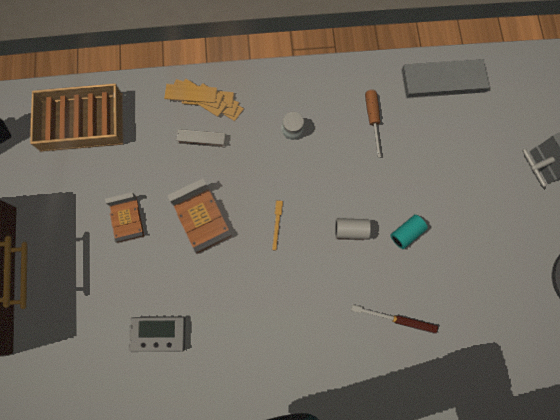

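View pics/side0.png

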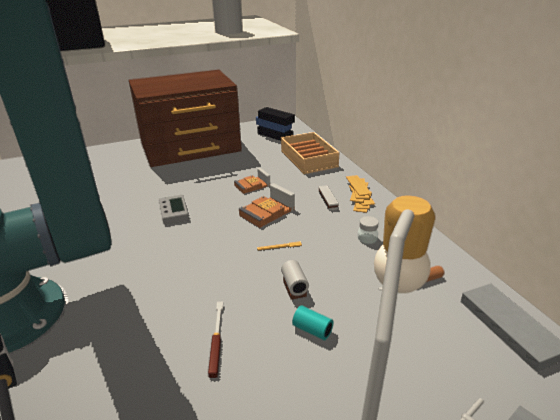

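Top view candidates:
- **Tubes:** grey at (353,229), turquoise at (409,231). The grey steel one with dark ends is meant.
- **Jigs:** small at (126,218), large at (201,217). The larger one is meant.

I'll enlarge both to confirm.

```bash
python3 -c "
from h import *
a=cv2.imread('pics/top0.png')
c=cv2.resize(a[170:260,95:245],None,fx=4,fy=4,interpolation=cv2.INTER_CUBIC); d=cv2.resize(a[205:255,325:435],None,fx=4,fy=4,interpolation=cv2.INTER_CUBIC)
o=np.zeros((360+200,600,3),np.uint8);o[:360]=c;o[360:,:440]=d;cv2.imwrite('pics/crop1.png',o)
b=cv2.imread('pics/side0.png')
c=cv2.resize(b[160:305,225:315],None,fx=4,fy=4,interpolation=cv2.INTER_CUBIC);cv2.imwrite('pics/crop2.png',c)
"
```

```text
(no output)
```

View pics/crop1.png

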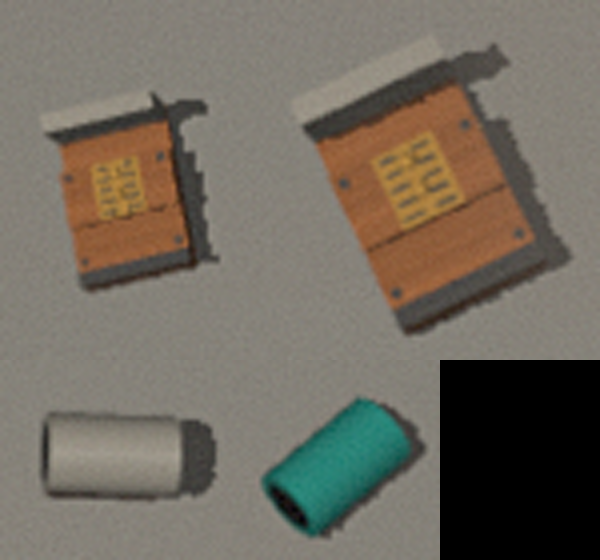

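View pics/crop2.png

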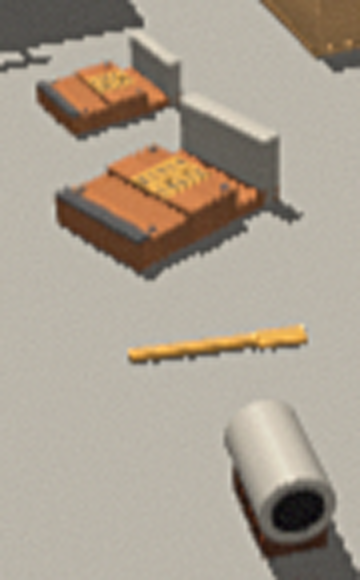

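Crops confirm it. The grey tube sits in a dark cradle at (353,229), and the larger jig at (201,217) has its ledge at the lower right and its stop at the upper left.

```bash
cat > m.py <<'E'
from h import *
T=lambda x,y:(95+(x+.5)/4-.5,170+(y+.5)/4-.5)
S=lambda x,y:(225+(x+.5)/4-.5,160+(y+.5)/4-.5)
P=[('top',T(368,248),(-28,40,24)),('top',T(507,186),(-28,-40,24)),('top',T(292,103),(52,40,48)),('top',T(435,36),(52,-40,48)),('top',T(304,127),(38,40,48)),('top',T(442,56),(38,-40,48)),('top',T(393,308),(-61,40,22)),('top',T(532,244),(-61,-40,22)),
('side',S(107,172),(-28,40,24)),('side',S(187,215),(-28,-40,24)),('side',S(182,97),(38,40,48)),('side',S(278,150),(38,-40,48))]
def fit(P):
    W=np.array([onz(n,*p,j[2]/1e3)[:2] for n,p,j in P]);J=np.array([j[:2] for _,_,j in P])/1e3
    a=W.mean(0);b=J.mean(0);H=(J-b).T@(W-a);th=np.arctan2(H[0,1]-H[1,0],H[0,0]+H[1,1])
    R=np.array([[np.cos(th),-np.sin(th)],[np.sin(th),np.cos(th)]]);o=a-R@b
    print('jig',o,th); print(np.round(((W-o)@R-J)*1e3,1).tolist())
fit(P[:8]);fit(P[8:]);fit(P)
a=cv2.imread('pics/top0.png').astype(int)
sub=a[205:255,325:385]; g=sub.mean(2)
sat=sub.max(2)-sub.min(2)
bg=np.median(g);print(bg)
m=((g>bg+12)).astype(np.uint8)
n,l,st,c=cv2.connectedComponentsWithStats(m);k=1+st[1:,4].argmax();print(st[k],c[k])
pts=np.argwhere(l==k)[:,::-1]+[325,205]
r=cv2.minAreaRect(pts.astype(np.float32));print(r)
for u in range(338,372,6):
    v=pts[pts[:,0]==u,1]; print(u,v.min(),v.max(), onz('top',u,(v.min()+v.max())/2,.032)[:2])
for v in (222,229,235): 
    u=pts[pts[:,1]==v,0]; print(v,u.min(),u.max(),onz('top',u.min()-.5,v,.052),onz('top',u.max()+.5,v,.052))
print(ray('top',0,0)[0],ray('side',0,0)[0])
E
python3 m.py
```

```text
jig [0.60310376 0.15330596] 0.3749801541718164
[[1.2, -3.1], [-1.1, 1.0], [-1.0, -0.8], [-1.2, 0.9], [-0.9, -1.2], [1.8, 2.2], [1.4, -1.6], [-0.1, 2.5]]
jig [0.60187737 0.14409089] 0.3504972563363467
[[-4.0, -2.0], [-0.7, 2.9], [3.3, 7.1], [1.4, -7.9]]
jig [0.60270319 0.15021223] 0.36555702072583335
[[2.3, -0.6], [0.8, 3.5], [0.1, 2.4], [0.6, 4.2], [0.2, 1.9], [3.6, 5.3], [2.5, 0.6], [1.7, 4.6], [-6.4, -7.0], [-4.2, -2.1], [1.1, 1.0], [-2.3, -13.9]]
128.33333333333334
[ 13  20  32   7 164] [28.63414634 22.92682927]
((353.5, 228.0), (6.0, 31.0), 90.0)
338 226 230 [ 0.54443048 -0.12360014]
344 225 230 [ 0.54440183 -0.13562853]
350 225 230 [ 0.5433657  -0.14754605]
356 226 229 [ 0.54232837 -0.15947056]
362 227 230 [ 0.53927786 -0.17114642]
368 226 231 [ 0.53823798 -0.18308111]Traceback (most recent call last):
  File "m.py", line 23, in <module>
    u=pts[pts[:,1]==v,0]; print(v,u.min(),u.max(),onz('top',u.min()-.5,v,.052),onz('top',u.max()+.5,v,.052))
                                  ~~~~~^^
    return umr_minimum(a, axis, None, out, keepdims, initial, where)
ValueError: zero-size array to reduction operation minimum which has no identity
```

```bash
cat > t.py <<'E'
from h import *
Q=lambda x,y:(325+(x+.5)/4-.5,205+(y-360+.5)/4-.5)
# colour edges: gradient check along columns / rows
a=cv2.imread('pics/top0.png').astype(int)
for u in (342,353,364): print(u,a[210:250,u].tolist()[::1] if 0 else a[210:250,u].sum(1).tolist())
for v in (224,229,233): print(v,a[v,328:384].sum(1).tolist())
L=Q(48,453.5);R=Q(182,457)
p,q=onz('top',*L,.032),onz('top',*R,.032);print(p,q,np.linalg.norm(p-q),np.arctan2(*(q-p)[:2]))
p,q=onz('top',*L,.052),onz('top',*R,.052);print(p,q,np.linalg.norm(p-q), (p+q)/2)
print('cams',ray('top',0,0)[0],ray('side',0,0)[0])
E
python3 t.py
```

```text
342 [386, 388, 386, 387, 374, 379, 388, 360, 285, 297, 334, 373, 380, 391, 404, 428, 441, 449, 445, 444, 431, 402, 395, 379, 376, 359, 300, 257, 165, 251, 395, 382, 387, 380, 386, 399, 389, 383, 384, 383]
353 [393, 379, 387, 386, 390, 389, 370, 365, 311, 262, 315, 350, 370, 403, 401, 421, 432, 436, 445, 432, 426, 403, 404, 396, 377, 346, 338, 292, 225, 230, 386, 394, 382, 390, 379, 381, 380, 393, 380, 393]
364 [392, 386, 391, 388, 386, 381, 382, 383, 367, 258, 297, 343, 365, 378, 395, 407, 421, 440, 454, 444, 442, 418, 414, 399, 378, 373, 335, 295, 248, 266, 378, 395, 390, 385, 381, 387, 390, 395, 380, 384]
224 [390, 381, 380, 382, 381, 396, 389, 260, 119, 303, 403, 416, 412, 417, 404, 406, 412, 414, 416, 409, 400, 407, 408, 410, 404, 401, 406, 403, 399, 407, 400, 391, 399, 403, 403, 402, 395, 413, 395, 405, 398, 398, 278, 186, 179, 185, 191, 190, 189, 202, 328, 386, 401, 379, 382, 385]
229 [392, 384, 383, 386, 385, 388, 379, 246, 115, 346, 439, 435, 439, 436, 444, 443, 424, 435, 429, 439, 439, 439, 441, 436, 428, 432, 443, 436, 426, 445, 439, 440, 444, 446, 450, 449, 444, 443, 445, 442, 458, 456, 308, 193, 196, 191, 213, 205, 194, 188, 205, 362, 384, 389, 389, 397]
233 [383, 379, 382, 376, 393, 391, 368, 245, 194, 340, 385, 376, 393, 376, 379, 385, 384, 390, 383, 391, 384, 385, 382, 387, 383, 396, 391, 391, 398, 402, 388, 390, 385, 383, 402, 394, 399, 395, 394, 400, 392, 368, 241, 198, 185, 198, 182, 176, 181, 178, 209, 363, 393, 382, 384, 382]
[ 0.54466749 -0.12087198  0.032     ] [ 0.53711535 -0.18721128  0.032     ] 0.06676778502614454 -3.0282394982477796
[ 0.5409727  -0.11790446  0.052     ] [ 0.53357122 -0.18292038  0.052     ] 0.06543585562669113 [ 0.53727196 -0.15041242  0.052     ]
cams [0.35945287 0.02788559 1.03457243] [ 0.25911099 -0.79882807  0.62937777]
```

Call:
{"method": "send_rows", "body": {
  "rows": [
    [26.3,24.1,-3,0,0,0.077],
    [26.3,24.1,-3,0,0,0.077],
    [26.3,24.1,-3,0,0,0.077],
    [26.3,24.1,-3,0,0,0.077],
    [26.3,24.1,-3,0,0,0.077],
    [26.3,24.1,-3,0,0,0.077],
    [26.3,24.1,-3,0,0,0.077],
    [26.3,24.1,-3,0,0,0.077]
  ],
  "grip": 94
}}

```text
time: 0.77
tool_pos: [0.3327, -0.342, 0.1997]
ee_rot: [-3.141, -0.0, 0.842]
wrist_force: [1.3, 0.0, -0.4]
width: 0.0941
finger_force: 0.0
```

Call:
{"method": "send_rows", "body": {
  "rows": [
    [26.3,24.1,-3,0,0,0.077],
    [26.3,24.1,-3,0,0,0.077],
    [26.3,24.1,-3,0,0,0.077],
    [26.3,24.1,-3,0,0,0.077],
    [26.3,24.1,-3,0,0,0.077],
    [26.3,24.1,-3,0,0,0.077],
    [26.3,24.1,-3,0,0,0.077],
    [26.3,24.1,-3,0,0,0.077]
  ]
}}

```text
time: 1.43
tool_pos: [0.5431, -0.1492, 0.1756]
ee_rot: [-3.141, -0.0, 1.459]
wrist_force: [0.0, -0.3, -0.1]
width: 0.0937
finger_force: 0.0
```

Call:
{"method": "send_rows", "body": {
  "rows": [
    [0,0,-15,0,0,0],
    [0,0,0,0,0,0],
    [0,0,0,0,0,0]
  ],
  "grip": 80
}}

```text
time: 1.68
tool_pos: [0.5413, -0.1503, 0.1596]
ee_rot: [-3.138, -0.001, 1.455]
wrist_force: [0.7, 0.3, -0.2]
width: 0.0808
finger_force: 0.0
```

Call:
{"method": "send_rows", "body": {
  "rows": [
    [0,0,-20,0,0,0],
    [0,0,-20,0,0,0],
    [0,0,-20,0,0,0],
    [0,0,-20,0,0,0],
    [0,0,-17,0,0,0],
    [0,0,-12,0,0,0],
    [0,0,-6.5,0,0,0],
    [0,0,0,0,0,0]
  ],
  "grip": 60
}}

```text
time: 2.35
tool_pos: [0.5412, -0.1512, 0.0447]
ee_rot: [-3.139, -0.001, 1.453]
wrist_force: [0.2, -0.2, -0.4]
width: 0.0603
finger_force: 0.0
```

Call:
{"method": "send_rows", "body": {
  "rows": [
    [0,0,0,0,0,0],
    [0,0,0,0,0,0],
    [0,0,0,0,0,0]
  ],
  "grip": 43
}}

```text
time: 2.6
tool_pos: [0.5432, -0.1513, 0.0474]
ee_rot: [3.139, 0.001, 1.455]
wrist_force: [-2.5, 0.3, 1.5]
width: 0.0444
finger_force: 0.8
```

Call:
{"method": "send_rows", "body": {
  "rows": [
    [-2,0.2,0,0,0,0],
    [0,0,0,0,0,0]
  ],
  "grip": 44
}}

```text
time: 2.77
tool_pos: [0.5405, -0.1507, 0.0466]
ee_rot: [3.14, 0.0, 1.455]
wrist_force: [-0.3, 0.4, -0.1]
width: 0.0441
finger_force: 0.0
```

Call:
{"method": "send_rows", "body": {
  "rows": [
    [0,0,0,0,0,0],
    [0,0,0,0,0,0],
    [0,0,0,0,0,0]
  ],
  "grip": 41
}}

```text
time: 3.02
tool_pos: [0.5405, -0.1506, 0.046]
ee_rot: [3.141, 0.0, 1.455]
wrist_force: [0.4, -0.2, -0.2]
width: 0.0406
finger_force: 0.1
```

Call:
{"method": "send_rows", "body": {
  "rows": [
    [0,0,0,0,0,0],
    [0,0,0,0,0,0],
    [0,0,0,0,0,0],
    [0,0,0,0,0,0]
  ],
  "grip": 34
}}

```text
time: 3.35
tool_pos: [0.5407, -0.1506, 0.046]
ee_rot: [3.141, 0.0, 1.455]
wrist_force: [2.1, 0.5, 1.6]
width: 0.0392
finger_force: 30.0
```

Call:
{"method": "send_rows", "body": {
  "rows": [
    [0,0,3,0,0,0],
    [0,0,6,0,0,0],
    [0,0,12,0,0,0],
    [0,0,20,0,0,0],
    [0,0,20,0,0,0],
    [0,0,10,0,0,0],
    [0,0,0,0,0,0],
    [0,0,0,0,0,0]
  ]
}}

```text
time: 4.02
tool_pos: [0.5406, -0.1507, 0.1175]
ee_rot: [3.14, 0.0, 1.455]
wrist_force: [0.5, 0.6, -3.2]
width: 0.0392
finger_force: 30.0
```

```bash
python3 -c "
from h import *
print(sensors.get_obs())
b=snap('side');cv2.imwrite('pics/s1.png',cv2.resize(b[120:330,180:460],None,fx=2.5,fy=2.5)[:,:,::-1])
th=.375;c,s=np.cos(th),np.sin(th)
for x in(-43,18): print(.603+c*x/1e3,.1533+s*x/1e3)"
```

```text
{'time': 4.0167, 'joint_positions': array([-3.72938737e-01,  1.55678827e-01,  1.50848658e+00, -2.42873832e-05,
        1.47598666e+00, -2.56917391e-01]), 'qvel': array([-0.00067908,  0.02217843,  0.03893459,  0.00023228,  0.00044824,
       -0.00149278]), 'joint_torque': array([ 8.47454940e-03, -3.84340560e+01, -3.15070546e+01,  7.00101466e-02,
       -6.60720652e-04,  1.04003844e-03]), 'tool_pos': array([ 0.54057045, -0.15072782,  0.11747589]), 'ee_rot': array([3.14020550e+00, 3.89439921e-04, 1.45477699e+00]), 'wrist_force': array([ 0.47947464,  0.61393047, -3.16799584]), 'wrist_torque': array([-0.02542263, -0.04937941, -0.05914355]), 'finger_force': 29.99853551387787, 'width': 0.03923317369697447}
0.5629881722577704 0.13755028124929994
0.6197491371944216 0.15989290552354885
```

View pics/s1.png

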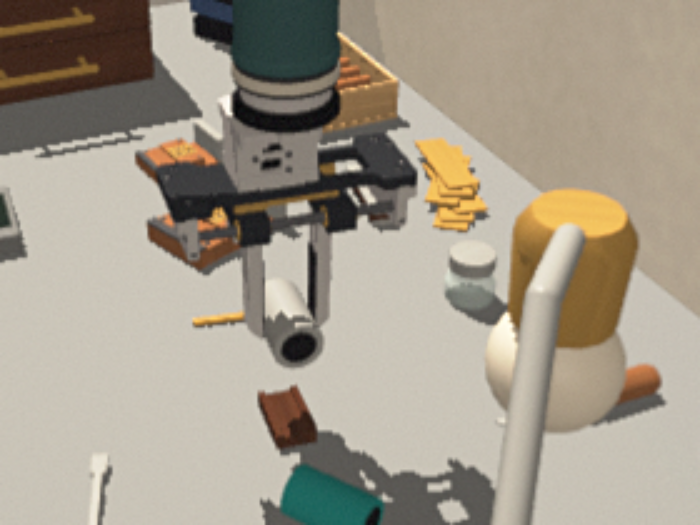

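Tube is held, lifted clear of the cradle at about (290,415). Next, carry it to hover over the lay point.

Call:
{"method": "send_rows", "body": {
  "rows": [
    [1,14,0,0,0,0.025],
    [2,28,0,0,0,0.05],
    [2.5,34,0,0,0,0.057],
    [2.5,34,0,0,0,0.057],
    [2.5,34,0,0,0,0.057],
    [2.5,34,0,0,0,0.057],
    [2.5,34,0,0,0,0.057],
    [2,34,0,0,0,0.057]
  ]
}}

```text
time: 4.73
tool_pos: [0.5564, 0.0979, 0.1151]
ee_rot: [-3.139, -0.001, 1.876]
wrist_force: [0.9, 0.5, -3.3]
width: 0.0394
finger_force: 30.0
```

Call:
{"method": "send_rows", "body": {
  "rows": [
    [2,25,0,0,0,0.05],
    [1,16.5,-8,0,0,0.024],
    [0,0,-16,0,0,0],
    [0,0,-14,0,0,0],
    [0,0,-5,0,0,0],
    [0,0,0,0,0,0],
    [0,0,0,0,0,0]
  ]
}}

```text
time: 5.32
tool_pos: [0.5601, 0.1371, 0.073]
ee_rot: [-3.14, -0.001, 1.946]
wrist_force: [0.4, 1.5, -2.5]
width: 0.0395
finger_force: 30.0
```

```bash
python3 -c "
from h import *
b=snap('side')[155:245,215:315];t=snap('top')[160:270,140:270]
o=np.zeros((580,800,3),np.uint8);b=cv2.resize(b,(400,360),interpolation=2);t=cv2.resize(t,(400,338),interpolation=2);o[:360,:400]=b;o[:338,400:]=t
cv2.imwrite('pics/s2.png',o[:360,:,::-1])
o=sensors.get_obs();print(o['tool_pos'],o['ee_rot'])
"
```

```text
[0.56130525 0.13689663 0.07461768] [3.14019003e+00 1.93579873e-04 1.94559520e+00]
```

View pics/s2.png

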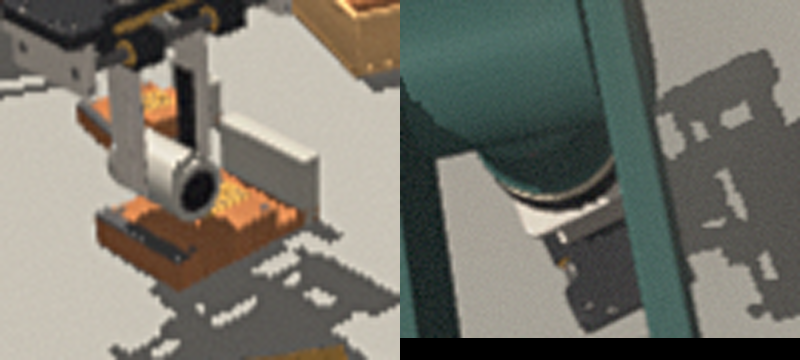

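```bash
python3 -c "
from h import *
th=.375;c,s=np.cos(th),np.sin(th)
W=lambda x,y,z:[.603+(c*x-s*y)/1e3,.1533+(s*x+c*y)/1e3,z/1e3]
def show(n,p): q=proj('side',p); print(n,q,(q-[215,155]+.5)*4-.5)
e=np.array([.5613,.1369,.0746-.014])-.032*np.array([-s,c,0]);show('tube end (202,187)',e)
for k in [(-28,-40,24),(-28,-40,20),(-72,-40,23),(-72,-40,0),(14,-40,24),(14,-40,10),(38,-40,48),(38,40,48),(52,-40,48),(52,-40,0),(52,-40,10),(-72,40,23)]: show(k,W(*k))
"
```

```text
tube end (202,187) [264.26889372 200.51101236] [198.57557488 183.54404943]
(-28, -40, 24) [271.90784433 211.77884147] [229.13137732 228.61536588]
(-28, -40, 20) [271.94966677 213.12552977] [229.29866708 234.00211908]
(-72, -40, 23) [258.7259217  218.87374994] [176.40368678 256.99499974]
(-72, -40, 0) [259.11347339 226.64112882] [177.95389357 288.06451527]
(14, -40, 24) [283.96768111 205.60796903] [277.37072445 203.93187612]
(14, -40, 10) [284.03294081 210.24176805] [277.63176325 222.46707219]
(38, -40, 48) [290.59771679 194.16875398] [303.89086715 158.17501591]
(38, 40, 48) [269.58005056 183.61374072] [219.82020222 115.9549629 ]
(52, -40, 48) [294.45831365 192.24841157] [319.33325462 150.4936463 ]
(52, -40, 0) [294.45067717 208.06248515] [319.3027087  213.74994061]
(52, -40, 10) [294.45215757 204.82443596] [319.3086303  200.79774383]
(-72, 40, 23) [238.14725639 206.81732885] [ 94.08902555 208.76931539]
```

```bash
python3 -c "
import cv2,numpy as np
a=cv2.imread('pics/side0.png')[155:245,215:315];cv2.imwrite('pics/s3.png',cv2.resize(a,(800,600) if 0 else (660,594),interpolation=cv2.INTER_CUBIC))"
```

```text
(no output)
```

View pics/s3.png

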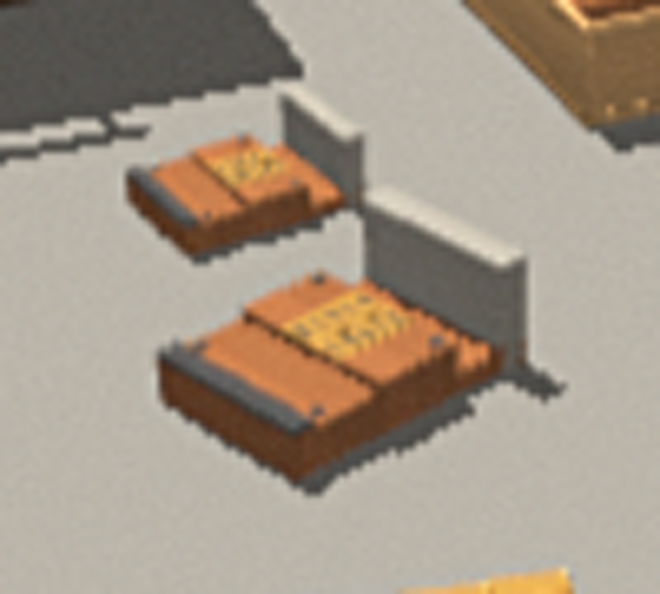

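Side view: the tube end is at about (265,202) and the jig step corner at about (272,212). Both are offset equally from the model, so the placement is consistent at jig x ≈ -45 and y ≈ 0. Next, lower the tube.

Call:
{"method": "send_rows", "body": {
  "rows": [
    [0,0,-5,0,0,0],
    [0,0,-6,0,0,0],
    [0,0,-4,0,0,0],
    [0,0,-2,0,0,0],
    [0,0,-1,0,0,0],
    [0,0,0,0,0,0]
  ]
}}

```text
time: 5.92
tool_pos: [0.5605, 0.1368, 0.0553]
ee_rot: [-3.141, -0.0, 1.946]
wrist_force: [-0.2, 0.4, -3.2]
width: 0.0392
finger_force: 30.0
```

Call:
{"method": "send_rows", "body": {
  "rows": [
    [0,0,-0.6,0,0,0],
    [0,0,-0.6,0,0,0],
    [0,0,0,0,0,0]
  ]
}}

```text
time: 6.17
tool_pos: [0.5609, 0.1369, 0.0547]
ee_rot: [3.141, 0.0, 1.946]
wrist_force: [-0.0, 0.2, -3.8]
width: 0.0394
finger_force: 30.0
```

Call:
{"method": "send_rows", "body": {
  "rows": [
    [0,0,-0.5,0,0,0],
    [0,0,0,0,0,0]
  ]
}}

```text
time: 6.33
tool_pos: [0.5609, 0.1369, 0.0542]
ee_rot: [3.141, 0.0, 1.946]
wrist_force: [0.2, 0.6, -2.6]
width: 0.0393
finger_force: 30.0
```

Call:
{"method": "send_rows", "body": {
  "rows": [
    [0,0,-0.5,0,0,0],
    [0,0,0,0,0,0]
  ]
}}

```text
time: 6.5
tool_pos: [0.5609, 0.1369, 0.054]
ee_rot: [3.141, 0.0, 1.946]
wrist_force: [-1.1, -0.6, 0.3]
width: 0.0391
finger_force: 30.0
```

Call:
{"method": "send_rows", "body": {
  "rows": [
    [0,0,-0.4,0,0,0],
    [0,0,0,0,0,0]
  ]
}}

```text
time: 6.67
tool_pos: [0.5609, 0.1369, 0.054]
ee_rot: [3.141, 0.0, 1.946]
wrist_force: [-2.6, -0.5, 2.0]
width: 0.0393
finger_force: 30.0
```

Call:
{"method": "send_rows", "body": {
  "rows": [
    [0,0,0.4,0,0,0],
    [0,0,0,0,0,0],
    [0,0,0,0,0,0]
  ],
  "grip": 42
}}

```text
time: 6.92
tool_pos: [0.5613, 0.1369, 0.0538]
ee_rot: [3.14, 0.0, 1.946]
wrist_force: [-0.6, 0.5, -0.8]
width: 0.0423
finger_force: 0.0
```

Call:
{"method": "send_rows", "body": {
  "rows": [
    [0,0,1,0,0,0],
    [0,0,0,0,0,0],
    [0,0,0,0,0,0]
  ],
  "grip": 58
}}

```text
time: 7.17
tool_pos: [0.561, 0.1369, 0.0547]
ee_rot: [3.141, 0.0, 1.946]
wrist_force: [-0.2, -0.3, -0.1]
width: 0.0568
finger_force: 0.0
```

Call:
{"method": "send_rows", "body": {
  "rows": [
    [0,0,10,0,0,0],
    [0,0,20,0,0,0],
    [0,0,20,0,0,0],
    [0,0,5,0,0,0],
    [0,0,0,0,0,0]
  ]
}}

```text
time: 7.58
tool_pos: [0.5625, 0.1371, 0.1126]
ee_rot: [3.136, 0.001, 1.946]
wrist_force: [0.5, 0.3, 0.7]
width: 0.0582
finger_force: 0.0
```

Call:
{"method": "send_rows", "body": {
  "rows": [
    [0,0,0,0,0,0],
    [0,0,0,0,0,0],
    [0,0,0,0,0,0],
    [0,0,0,0,0,0],
    [0,0,0,0,0,0],
    [0,0,0,0,0,0],
    [0,0,0,0,0,0],
    [0,0,0,0,0,0]
  ],
  "grip": 0
}}

```text
time: 8.25
tool_pos: [0.5608, 0.1369, 0.1095]
ee_rot: [-3.142, -0.0, 1.946]
wrist_force: [0.5, -0.2, 0.0]
width: 0.0082
finger_force: 0.0
```

```bash
python3 -c "
from h import *
b=snap('side')[155:245,215:315]
cv2.imwrite('pics/s4.png',cv2.resize(b,(660,594),interpolation=2)[:,:,::-1])
o=sensors.get_obs();print(o['tool_pos'],o['ee_rot'],o['wrist_force'],o['width'])
"
```

```text
[0.56081901 0.13689069 0.10954997] [ 3.14155397e+00 -3.29368536e-05  1.94580874e+00] [0.21034189 1.27281525 0.14441934] 0.004055034425495518
```

View pics/s4.png

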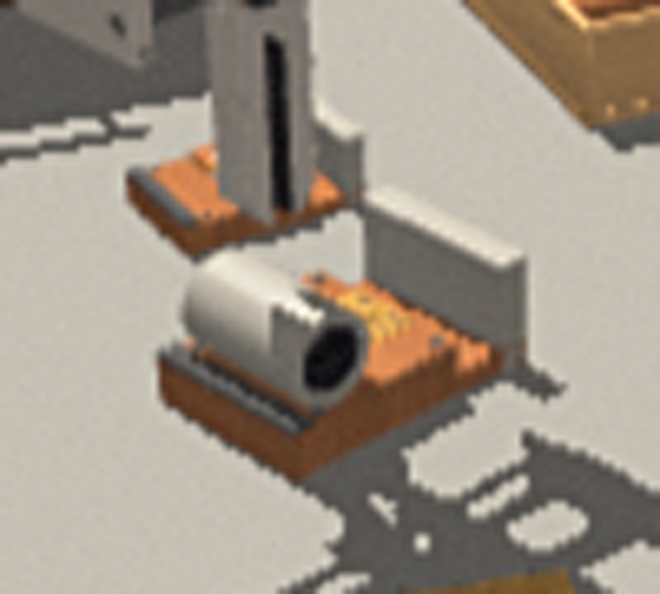

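Tube rests on the run-in, with its near end at about (265,209), clear of the step. Fingers are closed. Next, hand goes just behind the tube's middle and down.

Call:
{"method": "send_rows", "body": {
  "rows": [
    [-3.2,-1.3,-8,0,0,0],
    [-3.3,-1.3,-10,0,0,0],
    [0,0,-7,0,0,0],
    [0,0,-3,0,0,0],
    [0,0,0,0,0,0],
    [0,0,0,0,0,0]
  ]
}}

```text
time: 8.8
tool_pos: [0.5541, 0.1343, 0.081]
ee_rot: [-3.141, -0.0, 1.946]
wrist_force: [0.7, -0.2, 0.2]
width: 0.0004
finger_force: 0.0
```

Call:
{"method": "send_rows", "body": {
  "rows": [
    [0,0,-1,0,0,0],
    [0,0,-1,0,0,0],
    [0,0,-0.5,0,0,0],
    [0,0,0,0,0,0],
    [0,0,0,0,0,0]
  ]
}}

```text
time: 9.22
tool_pos: [0.5544, 0.1343, 0.0793]
ee_rot: [3.141, 0.0, 1.946]
wrist_force: [0.2, -0.5, -0.3]
width: 0.0004
finger_force: 0.0
```

Call:
{"method": "send_rows", "body": {
  "rows": [
    [0,0,-0.5,0,0,0],
    [0,0,-0.5,0,0,0],
    [0,0,0,0,0,0]
  ]
}}

```text
time: 9.47
tool_pos: [0.5546, 0.1343, 0.0786]
ee_rot: [3.141, 0.0, 1.946]
wrist_force: [-0.2, -0.1, 0.6]
width: 0.0005
finger_force: 0.6
```

Call:
{"method": "send_rows", "body": {
  "rows": [
    [0,0,-0.5,0,0,0],
    [0,0,-0.5,0,0,0],
    [0,0,0,0,0,0]
  ]
}}

```text
time: 9.72
tool_pos: [0.555, 0.1345, 0.0784]
ee_rot: [3.139, 0.0, 1.946]
wrist_force: [-0.2, 0.3, 4.8]
width: 0.0003
finger_force: 2.5
```

Call:
{"method": "send_rows", "body": {
  "rows": [
    [0,0,-0.8,0,0,0],
    [0,0,-0.8,0,0,0],
    [0,0,-0.6,0,0,0],
    [0,0,0,0,0,0],
    [0,0,0,0,0,0]
  ]
}}

```text
time: 10.13
tool_pos: [0.5562, 0.1349, 0.0784]
ee_rot: [3.136, 0.001, 1.946]
wrist_force: [-1.5, 0.3, 10.5]
width: 0.0002
finger_force: 5.5
```

Call:
{"method": "send_rows", "body": {
  "rows": [
    [0.93,0.37,0,0,0,0],
    [0.93,0.37,0,0,0,0],
    [0.93,0.37,0,0,0,0],
    [0.93,0.37,0,0,0,0]
  ]
}}

```text
time: 10.47
tool_pos: [0.5603, 0.1365, 0.0787]
ee_rot: [3.135, 0.001, 1.946]
wrist_force: [-0.9, 0.4, 11.1]
width: 0.0005
finger_force: 5.8
```

Call:
{"method": "send_rows", "body": {
  "rows": [
    [0.93,0.37,-0.4,0,0,0],
    [0.93,0.37,-0.4,0,0,0],
    [0.93,0.37,-0.4,0,0,0],
    [0.93,0.37,-0.4,0,0,0]
  ]
}}

```text
time: 10.8
tool_pos: [0.565, 0.1383, 0.0788]
ee_rot: [3.132, 0.001, 1.946]
wrist_force: [-3.2, 1.0, 17.8]
width: 0.0003
finger_force: 8.9
```

Call:
{"method": "send_rows", "body": {
  "rows": [
    [0.93,0.37,0,0,0,0],
    [0.93,0.37,0,0,0,0],
    [0,0,0,0,0,0]
  ]
}}

```text
time: 11.05
tool_pos: [0.5658, 0.1386, 0.0789]
ee_rot: [3.135, 0.001, 1.946]
wrist_force: [-4.1, 0.3, 16.5]
width: 0.0005
finger_force: 9.0
```

Call:
{"method": "send_rows", "body": {
  "rows": [
    [0,0,4,0,0,0],
    [0,0,6,0,0,0],
    [-4.2,-1.65,0,0,0,0],
    [-4.2,-1.65,0,0,0,0],
    [0,0,-4,0,0,0],
    [0,0,-2,0,0,0],
    [0,0,-1,0,0,0],
    [0,0,0,0,0,0]
  ]
}}

```text
time: 11.72
tool_pos: [0.5555, 0.1348, 0.0773]
ee_rot: [3.141, 0.0, 1.946]
wrist_force: [-0.5, 0.5, 6.5]
width: 0.0004
finger_force: 3.2
```

Call:
{"method": "send_rows", "body": {
  "rows": [
    [0,0,-0.8,0,0,0],
    [0,0,-0.8,0,0,0],
    [0,0,-0.8,0,0,0],
    [0,0,0,0,0,0],
    [0,0,0,0,0,0]
  ]
}}

```text
time: 12.13
tool_pos: [0.5565, 0.1352, 0.0773]
ee_rot: [3.137, 0.0, 1.946]
wrist_force: [-3.0, -0.0, 13.7]
width: 0.0002
finger_force: 6.8
```

Call:
{"method": "send_rows", "body": {
  "rows": [
    [0.93,0.37,-0.4,0,0,0],
    [0.93,0.37,-0.3,0,0,0],
    [0,0,0,0,0,0]
  ]
}}

```text
time: 12.38
tool_pos: [0.5585, 0.1359, 0.0775]
ee_rot: [3.137, 0.001, 1.946]
wrist_force: [-4.6, 0.2, 18.1]
width: 0.0008
finger_force: 8.9
```

Call:
{"method": "send_rows", "body": {
  "rows": [
    [0.93,0.37,0.1,0,0,0],
    [0.93,0.37,0.2,0,0,0],
    [0,0,0,0,0,0]
  ]
}}

```text
time: 12.63
tool_pos: [0.5592, 0.1361, 0.0776]
ee_rot: [3.14, 0.001, 1.946]
wrist_force: [-6.9, -1.1, 19.1]
width: 0.0006
finger_force: 10.0
```

Call:
{"method": "send_rows", "body": {
  "rows": [
    [0.93,0.37,0.5,0,0,0],
    [0.93,0.37,0.4,0,0,0],
    [0,0,0,0,0,0]
  ]
}}

```text
time: 12.88
tool_pos: [0.5599, 0.1363, 0.0779]
ee_rot: [-3.14, 0.001, 1.946]
wrist_force: [-8.9, -2.3, 17.2]
width: 0.0005
finger_force: 10.1
```

Call:
{"method": "send_rows", "body": {
  "rows": [
    [0.93,0.37,0.3,0,0,0],
    [0.93,0.37,0.3,0,0,0],
    [0,0,0,0,0,0]
  ]
}}

```text
time: 13.13
tool_pos: [0.562, 0.1371, 0.0789]
ee_rot: [-3.141, 0.001, 1.946]
wrist_force: [-10.1, -2.2, 20.0]
width: 0.0005
finger_force: 10.4
```

Call:
{"method": "send_rows", "body": {
  "rows": [
    [0.93,0.37,0.7,0,0,0],
    [0.93,0.37,0.6,0,0,0]
  ]
}}

```text
time: 13.3
tool_pos: [0.5644, 0.1381, 0.08]
ee_rot: [3.141, 0.001, 1.946]
wrist_force: [-7.1, -1.3, 16.6]
width: 0.0006
finger_force: 8.6
```

Call:
{"method": "send_rows", "body": {
  "rows": [
    [0.93,0.37,0.4,0,0,0],
    [0.93,0.37,0.4,0,0,0]
  ]
}}

```text
time: 13.47
tool_pos: [0.567, 0.1391, 0.081]
ee_rot: [3.139, 0.001, 1.946]
wrist_force: [-4.6, -0.8, 15.4]
width: 0.0004
finger_force: 8.0
```

Call:
{"method": "send_rows", "body": {
  "rows": [
    [1.3,0.5,0.2,0,0,0],
    [1.3,0.5,0.25,0,0,0]
  ]
}}

```text
time: 13.63
tool_pos: [0.5704, 0.1404, 0.0818]
ee_rot: [3.137, 0.001, 1.946]
wrist_force: [-3.3, 0.7, 15.8]
width: 0.0002
finger_force: 7.7
```

Call:
{"method": "send_rows", "body": {
  "rows": [
    [1.3,0.5,0.2,0,0,0],
    [1.3,0.5,0.2,0,0,0]
  ]
}}

```text
time: 13.8
tool_pos: [0.5735, 0.1417, 0.0822]
ee_rot: [3.135, 0.001, 1.946]
wrist_force: [-1.8, -0.8, 15.3]
width: 0.0004
finger_force: 7.4
```

Call:
{"method": "send_rows", "body": {
  "rows": [
    [1.3,0.5,0.15,0,0,0],
    [1.3,0.5,0.1,0,0,0]
  ]
}}

```text
time: 13.97
tool_pos: [0.5764, 0.1428, 0.0826]
ee_rot: [3.135, 0.001, 1.946]
wrist_force: [-1.6, 0.2, 15.1]
width: 0.0004
finger_force: 7.2
```

Call:
{"method": "send_rows", "body": {
  "rows": [
    [1.3,0.5,0,0,0,0],
    [1.3,0.5,0,0,0,0],
    [1.3,0.5,0,0,0,0]
  ]
}}

```text
time: 14.22
tool_pos: [0.5809, 0.1446, 0.0826]
ee_rot: [3.133, 0.001, 1.946]
wrist_force: [0.3, 1.2, 13.5]
width: 0.0001
finger_force: 6.7
```

Call:
{"method": "send_rows", "body": {
  "rows": [
    [1.3,0.5,-0.1,0,0,0],
    [1.3,0.5,-0.1,0,0,0],
    [1.3,0.5,0,0,0,0]
  ]
}}

```text
time: 14.47
tool_pos: [0.5852, 0.1463, 0.0823]
ee_rot: [3.132, 0.001, 1.946]
wrist_force: [-0.2, 0.9, 12.3]
width: 0.0003
finger_force: 6.0
```

Call:
{"method": "send_rows", "body": {
  "rows": [
    [0,0,4,0,0,0],
    [0,0,8,0,0,0],
    [0,0,3,0,0,0],
    [-7,-2.75,0,0,0,0],
    [-7,-2.75,0,0,0,0],
    [0,0,0,0,0,0]
  ]
}}

```text
time: 14.97
tool_pos: [0.5659, 0.139, 0.092]
ee_rot: [-3.139, -0.0, 1.946]
wrist_force: [0.0, -0.3, -0.1]
width: 0.0008
finger_force: 0.0
```

```bash
cat > e.py <<'E'
from h import *
# dark bore of near tube end in side view -> jig position of the axis
th=.375;c,s=np.cos(th),np.sin(th)
def bore(a):
    g=a.astype(int).max(2); m=(g<45).astype(np.uint8); m[:170]=0;m[225:]=0;m[:,:245]=0;m[:,305:]=0
    n,l,st,ce=cv2.connectedComponentsWithStats(m)
    return [(st[i].tolist(),ce[i].round(1).tolist()) for i in range(1,n) if st[i,4]>8]
def jigpos(u,v):  # near end plane jig y=-32
    o,d=ray('side',u,v); n=np.array([-s,c,0]); p0=np.array([.603,.1533,0])-.032*n
    X=o+d*(((p0-o)@n)/(d@n)); return ((X[0]-.603)*c+(X[1]-.1533)*s)*1e3, X[2]*1e3
if __name__=='__main__':
    import sys
    a0=cv2.imread('pics/s4.png')[:,:,::-1]; small=cv2.resize(a0,(100,90),interpolation=cv2.INTER_AREA)
    full=np.full((420,560,3),255,np.uint8);full[155:245,215:315]=small
    for a in (full,snap('side')):
        for st,ce in bore(a): print(st,ce,jigpos(*ce))
    print(sensors.get_obs()['tool_pos'],sensors.get_obs()['time'])
E
python3 e.py
```

```text
[256, 170, 3, 17, 33] [257.0, 177.8] (np.float64(-64.36422861631729), np.float64(130.8357885231754))
[261, 205, 8, 9, 55] [264.5, 209.0] (np.float64(-45.20568421713452), np.float64(36.248956978540356))
[267, 201, 7, 9, 50] [270.0, 204.8] (np.float64(-26.541702411764085), np.float64(40.426238634094666))
[0.56660896 0.13917589 0.0921675 ] 15.0167
```

Call:
{"method": "send_rows", "body": {
  "rows": [
    [3.7,1.5,-3,0,0,0],
    [0,0,-4,0,0,0],
    [0,0,-2,0,0,0],
    [0,0,-1,0,0,0],
    [0,0,-1,0,0,0],
    [0,0,0,0,0,0],
    [0,0,0,0,0,0]
  ]
}}

```text
time: 15.6
tool_pos: [0.5721, 0.1413, 0.0826]
ee_rot: [3.14, 0.0, 1.946]
wrist_force: [-0.7, 0.4, 2.5]
width: 0.0004
finger_force: 1.6
```

Call:
{"method": "send_rows", "body": {
  "rows": [
    [0,0,-0.7,0,0,0],
    [0,0,-0.7,0,0,0],
    [0,0,-0.6,0,0,0],
    [0,0,0,0,0,0]
  ]
}}

```text
time: 15.93
tool_pos: [0.5729, 0.1416, 0.0825]
ee_rot: [3.137, 0.0, 1.946]
wrist_force: [-2.1, 1.6, 8.9]
width: 0.0007
finger_force: 4.4
```

Call:
{"method": "send_rows", "body": {
  "rows": [
    [0.5,0.2,-0.8,0,0,0],
    [0.5,0.2,-0.8,0,0,0],
    [0.5,0.2,-0.7,0,0,0],
    [0,0,0,0,0,0]
  ]
}}

```text
time: 16.27
tool_pos: [0.576, 0.1428, 0.0826]
ee_rot: [3.133, 0.001, 1.946]
wrist_force: [-0.1, 1.4, 14.8]
width: 0.0005
finger_force: 7.3
```

Call:
{"method": "send_rows", "body": {
  "rows": [
    [0.93,0.37,0,0,0,0],
    [0.93,0.37,0,0,0,0],
    [0.93,0.37,0,0,0,0]
  ]
}}

```text
time: 16.52
tool_pos: [0.5788, 0.1439, 0.0827]
ee_rot: [3.132, 0.001, 1.946]
wrist_force: [-2.1, 2.0, 15.1]
width: 0.0005
finger_force: 7.4
```

Call:
{"method": "send_rows", "body": {
  "rows": [
    [0.93,0.37,-0.2,0,0,0],
    [0.93,0.37,-0.2,0,0,0],
    [0.93,0.37,0,0,0,0]
  ]
}}

```text
time: 16.77
tool_pos: [0.5814, 0.1449, 0.0829]
ee_rot: [3.133, 0.001, 1.946]
wrist_force: [-3.1, 0.8, 17.1]
width: 0.0003
finger_force: 8.6
```

Call:
{"method": "send_rows", "body": {
  "rows": [
    [0.93,0.37,0,0,0,0],
    [0.93,0.37,0,0,0,0],
    [0.93,0.37,0,0,0,0]
  ]
}}

```text
time: 17.02
tool_pos: [0.584, 0.1459, 0.0829]
ee_rot: [3.134, 0.001, 1.946]
wrist_force: [-3.2, 1.8, 17.7]
width: 0.0005
finger_force: 8.6
```

Call:
{"method": "send_rows", "body": {
  "rows": [
    [0.93,0.37,0.1,0,0,0],
    [0.93,0.37,0.1,0,0,0],
    [0.93,0.37,0,0,0,0]
  ]
}}

```text
time: 17.27
tool_pos: [0.5867, 0.147, 0.0829]
ee_rot: [3.134, 0.001, 1.946]
wrist_force: [-3.4, 0.9, 16.8]
width: 0.0002
finger_force: 8.1
```

Call:
{"method": "send_rows", "body": {
  "rows": [
    [0.93,0.37,0,0,0,0],
    [0.93,0.37,0,0,0,0],
    [0.93,0.37,0,0,0,0]
  ]
}}

```text
time: 17.52
tool_pos: [0.5898, 0.1482, 0.0828]
ee_rot: [3.133, 0.001, 1.946]
wrist_force: [-2.2, 0.6, 14.7]
width: 0.0006
finger_force: 7.6
```

Call:
{"method": "send_rows", "body": {
  "rows": [
    [0.93,0.37,-0.3,0,0,0],
    [0.93,0.37,-0.3,0,0,0],
    [0.93,0.37,0,0,0,0]
  ]
}}

```text
time: 17.77
tool_pos: [0.5933, 0.1495, 0.0825]
ee_rot: [3.131, 0.001, 1.946]
wrist_force: [-1.8, 1.5, 16.0]
width: 0.0007
finger_force: 7.5
```

Call:
{"method": "send_rows", "body": {
  "rows": [
    [0.93,0.37,-0.1,0,0,0],
    [0.93,0.37,-0.1,0,0,0],
    [0.93,0.37,-0.1,0,0,0]
  ]
}}

```text
time: 18.02
tool_pos: [0.5964, 0.1507, 0.0822]
ee_rot: [3.13, 0.001, 1.946]
wrist_force: [0.1, 1.7, 14.3]
width: 0.0006
finger_force: 7.1
```

Call:
{"method": "send_rows", "body": {
  "rows": [
    [0,0,4,0,0,0],
    [0,0,6,0,0,0],
    [-4.6,-1.85,0,0,0,0],
    [-4.7,-1.85,0,0,0,0],
    [0,0,0,0,0,0]
  ]
}}

```text
time: 18.43
tool_pos: [0.5817, 0.1452, 0.0854]
ee_rot: [-3.139, -0.0, 1.946]
wrist_force: [0.0, 1.6, -0.4]
width: 0.0006
finger_force: 0.0
```

```bash
python3 e.py | tail -2
```

```text
[266, 201, 8, 9, 54] [269.7, 205.0] (np.float64(-27.563770544717926), np.float64(40.280527685542246))
[0.58213266 0.14538406 0.08540883] 18.4833
```

```bash
for i in 1 2; do python3 e.py | tail -2; done; python3 -c "
from h import *
b=snap('side')[155:245,215:315]
cv2.imwrite('pics/s5.png',cv2.resize(b,(660,594),interpolation=2)[:,:,::-1])"
```

```text
[266, 201, 8, 10, 54] [269.2, 205.4] (np.float64(-29.272823323765095), np.float64(39.846133165239884))
[0.58251433 0.14549352 0.08558429] 18.5333
[265, 202, 8, 9, 52] [268.3, 205.8] (np.float64(-32.30541159474029), np.float64(39.98537594119733))
[0.58282365 0.14560741 0.08579115] 18.5833
```

View pics/s5.png

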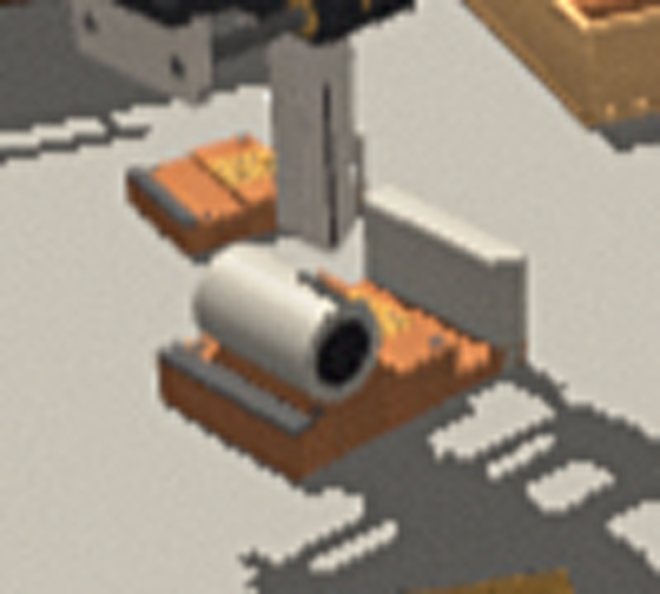

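The tube rolled back to the run-in: unloading the hand dragged it backwards by about 5 mm. I'll repeat the stroke and compensate for that drag when lifting.

Call:
{"method": "send_rows", "body": {
  "rows": [
    [-5.6,-2.2,1,0,0,0],
    [-5.6,-2.2,0,0,0,0],
    [-5.6,-2.2,0,0,0,0],
    [-5.6,-2.2,0,0,0,0],
    [-5.6,-2.2,0,0,0,0],
    [0,0,0,0,0,0],
    [0,0,0,0,0,0],
    [0,0,0,0,0,0]
  ]
}}

```text
time: 19.3
tool_pos: [0.5555, 0.1348, 0.0878]
ee_rot: [3.141, 0.0, 1.946]
wrist_force: [-0.7, -0.1, -0.8]
width: 0.0002
finger_force: 0.0
```

```bash
for i in 1 2; do python3 e.py | tail -2; done
```

```text
[260, 205, 8, 10, 54] [263.7, 209.4] (np.float64(-47.867883186601695), np.float64(36.24991145050605))
[0.55559534 0.13483261 0.08775619] 19.35
[260, 205, 8, 10, 53] [263.7, 209.3] (np.float64(-47.85408713672956), np.float64(36.53587822033133))
[0.55564758 0.13485196 0.08768938] 19.4
```

Call:
{"method": "send_rows", "body": {
  "rows": [
    [-4.6,-1.9,0,0,0,0],
    [0,0,-4,0,0,0],
    [0,0,-3.5,0,0,0],
    [0,0,-1.5,0,0,0],
    [0,0,-1,0,0,0],
    [0,0,-1,0,0,0],
    [0,0,-1,0,0,0],
    [0,0,0,0,0,0]
  ]
}}

```text
time: 20.07
tool_pos: [0.5522, 0.1335, 0.0782]
ee_rot: [3.137, 0.0, 1.946]
wrist_force: [-1.4, 0.7, 9.4]
width: 0.0003
finger_force: 4.2
```

Call:
{"method": "send_rows", "body": {
  "rows": [
    [0.5,0.2,-0.7,0,0,0],
    [0.93,0.37,-0.7,0,0,0],
    [0.93,0.37,-0.6,0,0,0],
    [0.93,0.37,0,0,0,0]
  ]
}}

```text
time: 20.4
tool_pos: [0.557, 0.1354, 0.0786]
ee_rot: [3.133, 0.001, 1.946]
wrist_force: [-1.6, 0.7, 15.1]
width: 0.0003
finger_force: 7.3
```

Call:
{"method": "send_rows", "body": {
  "rows": [
    [1.3,0.5,-0.2,0,0,0],
    [1.3,0.5,-0.2,0,0,0],
    [1.3,0.5,0,0,0,0],
    [1.3,0.5,0,0,0,0],
    [1.3,0.5,0,0,0,0],
    [0.93,0.37,0,0,0,0],
    [0,0,0,0,0,0]
  ]
}}

```text
time: 20.98
tool_pos: [0.5653, 0.1386, 0.0788]
ee_rot: [3.131, 0.001, 1.946]
wrist_force: [-0.9, 2.7, 15.3]
width: 0.0007
finger_force: 7.5
```

Call:
{"method": "send_rows", "body": {
  "rows": [
    [1.6,0.6,1.7,0,0,0],
    [1.6,0.6,1.7,0,0,0],
    [1.5,0.6,1.6,0,0,0],
    [0,0,4,0,0,0],
    [-6,-2.4,0,0,0,0],
    [-6.2,-2.4,0,0,0,0],
    [0,0,-3,0,0,0],
    [0,0,-1,0,0,0]
  ]
}}

```text
time: 21.65
tool_pos: [0.5529, 0.1337, 0.0772]
ee_rot: [-3.14, -0.0, 1.945]
wrist_force: [1.1, -0.1, 0.8]
width: 0.0004
finger_force: 0.0
```

Call:
{"method": "send_rows", "body": {
  "rows": [
    [0,0,-1,0,0,0],
    [0,0,-1,0,0,0],
    [0,0,-1,0,0,0],
    [0,0,-1,0,0,0],
    [0,0,-0.5,0,0,0],
    [0,0,0,0,0,0]
  ]
}}

```text
time: 22.15
tool_pos: [0.5546, 0.1343, 0.0761]
ee_rot: [3.14, 0.0, 1.946]
wrist_force: [-4.2, -0.9, 9.2]
width: 0.0005
finger_force: 4.7
```

Call:
{"method": "send_rows", "body": {
  "rows": [
    [0,0,5,0,0,0],
    [2.8,1.1,0,0,0,0],
    [0,0,-1.5,0,0,0],
    [0,0,-1,0,0,0],
    [0,0,-1,0,0,0],
    [0,0,-1,0,0,0],
    [0,0,-0.5,0,0,0],
    [0,0,0,0,0,0]
  ]
}}

```text
time: 22.82
tool_pos: [0.5589, 0.1358, 0.0778]
ee_rot: [3.136, 0.001, 1.946]
wrist_force: [-3.0, -0.6, 14.4]
width: 0.0004
finger_force: 7.5
```

Call:
{"method": "send_rows", "body": {
  "rows": [
    [0.93,0.37,0,0,0,0],
    [0.93,0.37,0.1,0,0,0],
    [0.93,0.37,0.2,0,0,0],
    [0.93,0.37,0.3,0,0,0]
  ]
}}

```text
time: 23.15
tool_pos: [0.5605, 0.1364, 0.078]
ee_rot: [3.142, 0.001, 1.946]
wrist_force: [-9.3, -3.0, 17.1]
width: 0.0003
finger_force: 9.4
```

Call:
{"method": "send_rows", "body": {
  "rows": [
    [0.93,0.37,0.4,0,0,0],
    [0.93,0.37,0.4,0,0,0]
  ]
}}

```text
time: 23.32
tool_pos: [0.5618, 0.1369, 0.0786]
ee_rot: [-3.14, 0.001, 1.946]
wrist_force: [-8.4, -1.7, 17.9]
width: 0.0004
finger_force: 9.7
```

Call:
{"method": "send_rows", "body": {
  "rows": [
    [0.93,0.37,0.5,0,0,0],
    [0.93,0.37,0.5,0,0,0]
  ]
}}

```text
time: 23.48
tool_pos: [0.5644, 0.1379, 0.0798]
ee_rot: [3.141, 0.001, 1.946]
wrist_force: [-7.3, -1.0, 16.8]
width: 0.0004
finger_force: 8.5
```

Matches the earlier climb. I'll continue with the same profile.

Call:
{"method": "send_rows", "body": {
  "rows": [
    [0.93,0.37,0.35,0,0,0],
    [0.93,0.37,0.35,0,0,0],
    [1.3,0.5,0.2,0,0,0]
  ]
}}

```text
time: 23.73
tool_pos: [0.5687, 0.1396, 0.0812]
ee_rot: [3.138, 0.001, 1.946]
wrist_force: [-4.0, -0.4, 16.2]
width: 0.0005
finger_force: 8.2
```

Call:
{"method": "send_rows", "body": {
  "rows": [
    [1.3,0.5,0.2,0,0,0],
    [1.3,0.5,0.15,0,0,0],
    [1.3,0.5,0.15,0,0,0]
  ]
}}

```text
time: 23.98
tool_pos: [0.5735, 0.1415, 0.0821]
ee_rot: [3.135, 0.001, 1.946]
wrist_force: [-2.9, 0.2, 15.1]
width: 0.0004
finger_force: 7.7
```

Call:
{"method": "send_rows", "body": {
  "rows": [
    [1.3,0.5,0.1,0,0,0],
    [1.3,0.5,0,0,0,0],
    [1.3,0.5,-0.1,0,0,0]
  ]
}}

```text
time: 24.23
tool_pos: [0.5782, 0.1434, 0.0825]
ee_rot: [3.133, 0.001, 1.946]
wrist_force: [-1.5, 0.1, 15.5]
width: 0.0006
finger_force: 7.8
```

Call:
{"method": "send_rows", "body": {
  "rows": [
    [1.3,0.5,-0.2,0,0,0],
    [1.3,0.5,-0.2,0,0,0],
    [1.3,0.5,-0.2,0,0,0]
  ]
}}

```text
time: 24.48
tool_pos: [0.583, 0.1453, 0.0823]
ee_rot: [3.13, 0.001, 1.946]
wrist_force: [-0.3, 2.2, 14.6]
width: 0.0007
finger_force: 7.5
```

Call:
{"method": "send_rows", "body": {
  "rows": [
    [1.3,0.5,-0.3,0,0,0],
    [1.3,0.5,-0.3,0,0,0],
    [1.3,0.5,-0.2,0,0,0]
  ]
}}

```text
time: 24.73
tool_pos: [0.5875, 0.1471, 0.0817]
ee_rot: [3.129, 0.001, 1.946]
wrist_force: [1.6, 2.3, 14.3]
width: 0.0006
finger_force: 7.2
```

Call:
{"method": "send_rows", "body": {
  "rows": [
    [1.5,0.6,1.7,0,0,0],
    [1.5,0.6,1.7,0,0,0],
    [1.4,0.5,1.7,0,0,0],
    [0,0,3,0,0,0],
    [0,0,3,0,0,0],
    [-6,-2.4,0,0,0,0],
    [-6,-2.4,0,0,0,0],
    [0,0,0,0,0,0]
  ]
}}

```text
time: 25.4
tool_pos: [0.5737, 0.1417, 0.0864]
ee_rot: [-3.139, -0.0, 1.946]
wrist_force: [0.2, 1.0, -0.5]
width: 0.0007
finger_force: 0.0
```

```bash
for i in 1 2; do python3 e.py | tail -2; done
```

```text
[267, 200, 8, 10, 52] [270.5, 204.5] (np.float64(-24.83984382566517), np.float64(40.57330766634093))
[0.57428498 0.14187146 0.08661007] 25.45
[267, 200, 8, 10, 53] [270.6, 204.4] (np.float64(-24.49479157620979), np.float64(40.718050226052796))
[0.57472239 0.14202211 0.08680249] 25.5
```

Call:
{"method": "send_rows", "body": {
  "rows": [
    [-4.6,-1.9,0,0,0,0],
    [0,0,-2,0,0,0],
    [0,0,-2,0,0,0],
    [0,0,-1,0,0,0],
    [0,0,-1,0,0,0],
    [0,0,-1,0,0,0],
    [0,0,-0.5,0,0,0],
    [0,0,0,0,0,0]
  ]
}}

```text
time: 26.17
tool_pos: [0.5718, 0.1407, 0.0816]
ee_rot: [3.139, 0.0, 1.946]
wrist_force: [-1.3, -0.4, 6.5]
width: 0.0001
finger_force: 3.2
```

Call:
{"method": "send_rows", "body": {
  "rows": [
    [0.4,0.15,-0.6,0,0,0],
    [0.4,0.15,-0.6,0,0,0],
    [0,0,0,0,0,0]
  ]
}}

```text
time: 26.42
tool_pos: [0.5733, 0.1413, 0.0818]
ee_rot: [3.136, 0.0, 1.946]
wrist_force: [-2.3, 1.4, 9.6]
width: 0.0007
finger_force: 5.0
```

Call:
{"method": "send_rows", "body": {
  "rows": [
    [0.5,0.2,-0.8,0,0,0],
    [0.5,0.2,-0.8,0,0,0],
    [0.5,0.2,-0.7,0,0,0],
    [0.9,0.37,0,0,0,0]
  ]
}}

```text
time: 26.75
tool_pos: [0.5771, 0.1428, 0.0822]
ee_rot: [3.132, 0.001, 1.946]
wrist_force: [-2.1, 1.2, 17.3]
width: 0.0002
finger_force: 8.5
```

Call:
{"method": "send_rows", "body": {
  "rows": [
    [0.93,0.37,0,0,0,0],
    [0.93,0.37,0,0,0,0],
    [0.93,0.37,0,0,0,0],
    [0.93,0.37,0,0,0,0]
  ]
}}

```text
time: 27.08
tool_pos: [0.5814, 0.1445, 0.0826]
ee_rot: [3.13, 0.001, 1.946]
wrist_force: [-1.9, 1.9, 17.2]
width: 0.0006
finger_force: 8.5
```

Call:
{"method": "send_rows", "body": {
  "rows": [
    [0.93,0.37,0,0,0,0],
    [0.93,0.37,0,0,0,0],
    [0.93,0.37,0,0,0,0],
    [0.93,0.37,0,0,0,0]
  ]
}}

```text
time: 27.42
tool_pos: [0.5854, 0.1461, 0.0828]
ee_rot: [3.13, 0.001, 1.946]
wrist_force: [-1.3, 1.4, 16.9]
width: 0.0005
finger_force: 8.4
```

Call:
{"method": "send_rows", "body": {
  "rows": [
    [0.93,0.37,0,0,0,0],
    [0.93,0.37,0,0,0,0],
    [0.93,0.37,-0.1,0,0,0],
    [0.93,0.37,-0.1,0,0,0]
  ]
}}

```text
time: 27.75
tool_pos: [0.5892, 0.1476, 0.0829]
ee_rot: [3.129, 0.001, 1.946]
wrist_force: [-2.0, 1.8, 18.0]
width: 0.0005
finger_force: 8.9
```

Call:
{"method": "send_rows", "body": {
  "rows": [
    [0.93,0.37,-0.1,0,0,0],
    [0.93,0.37,-0.1,0,0,0],
    [0.93,0.37,-0.1,0,0,0]
  ]
}}

```text
time: 28.0
tool_pos: [0.5922, 0.1488, 0.0829]
ee_rot: [3.129, 0.001, 1.946]
wrist_force: [-1.3, 1.9, 17.7]
width: 0.0006
finger_force: 9.0
```

Call:
{"method": "send_rows", "body": {
  "rows": [
    [0.93,0.37,-0.1,0,0,0],
    [0.93,0.37,-0.2,0,0,0],
    [0.93,0.37,-0.1,0,0,0]
  ]
}}

```text
time: 28.25
tool_pos: [0.5955, 0.1501, 0.0827]
ee_rot: [3.127, 0.001, 1.946]
wrist_force: [-1.0, 1.0, 17.4]
width: 0.0005
finger_force: 8.9
```

Call:
{"method": "send_rows", "body": {
  "rows": [
    [0.93,0.37,-0.1,0,0,0],
    [0.93,0.37,-0.2,0,0,0],
    [0.93,0.37,-0.1,0,0,0]
  ]
}}

```text
time: 28.5
tool_pos: [0.5987, 0.1514, 0.0825]
ee_rot: [3.126, 0.001, 1.946]
wrist_force: [0.2, 3.1, 17.2]
width: 0.0005
finger_force: 8.6
```

Call:
{"method": "send_rows", "body": {
  "rows": [
    [0.93,0.37,-0.1,0,0,0],
    [0.93,0.37,-0.2,0,0,0],
    [0.93,0.37,-0.2,0,0,0]
  ]
}}

```text
time: 28.75
tool_pos: [0.6018, 0.1526, 0.082]
ee_rot: [3.125, 0.001, 1.946]
wrist_force: [1.3, 3.3, 17.5]
width: 0.0003
finger_force: 8.6
```

Call:
{"method": "send_rows", "body": {
  "rows": [
    [0.93,0.37,-0.2,0,0,0],
    [0.93,0.37,-0.2,0,0,0]
  ]
}}

```text
time: 28.92
tool_pos: [0.6037, 0.1534, 0.0817]
ee_rot: [3.125, 0.001, 1.946]
wrist_force: [-0.3, 2.8, 18.4]
width: 0.0004
finger_force: 8.7
```

Call:
{"method": "send_rows", "body": {
  "rows": [
    [1.6,0.6,1.8,0,0,0],
    [1.6,0.6,1.8,0,0,0],
    [1.6,0.6,1.8,0,0,0],
    [0,0,4,0,0,0],
    [0,0,2,0,0,0],
    [-6,-2.4,0,0,0,0],
    [-6,-2.4,0,0,0,0],
    [0,0,0,0,0,0]
  ]
}}

```text
time: 29.58
tool_pos: [0.5893, 0.1477, 0.0845]
ee_rot: [-3.139, -0.0, 1.946]
wrist_force: [1.0, -0.4, 1.1]
width: 0.0001
finger_force: 0.0
```

```bash
for i in 1 2; do python3 e.py | tail -2; done
```

```text
[273, 198, 7, 9, 50] [276.0, 201.8] (np.float64(-5.99005703231077), np.float64(40.46165734873652))
[0.58982348 0.14783644 0.08467967] 29.6333
[273, 198, 7, 9, 49] [275.9, 201.9] (np.float64(-6.340396733461131), np.float64(40.31557519186557))
[0.59026451 0.14799789 0.08487404] 29.6833
```

Call:
{"method": "send_rows", "body": {
  "rows": [
    [-2.6,-1,0,0,0,0],
    [0,0,-1.5,0,0,0],
    [0,0,-1,0,0,0],
    [0,0,-1,0,0,0],
    [0,0,-1,0,0,0],
    [0,0,-0.8,0,0,0],
    [0,0,0,0,0,0]
  ]
}}

```text
time: 30.27
tool_pos: [0.5891, 0.1475, 0.082]
ee_rot: [3.139, 0.0, 1.946]
wrist_force: [-1.6, 0.0, 6.5]
width: 0.0004
finger_force: 3.1
```

Call:
{"method": "send_rows", "body": {
  "rows": [
    [0.4,0.15,-0.7,0,0,0],
    [0.4,0.15,-0.7,0,0,0],
    [0,0,0,0,0,0]
  ]
}}

```text
time: 30.52
tool_pos: [0.5901, 0.1479, 0.082]
ee_rot: [3.138, 0.0, 1.946]
wrist_force: [-3.1, -0.9, 11.4]
width: 0.0003
finger_force: 5.6
```

Call:
{"method": "send_rows", "body": {
  "rows": [
    [0.5,0.2,-0.7,0,0,0],
    [0.5,0.2,-0.7,0,0,0],
    [0.5,0.2,-0.3,0,0,0],
    [0.9,0.37,0,0,0,0]
  ]
}}

```text
time: 30.85
tool_pos: [0.5931, 0.1491, 0.0823]
ee_rot: [3.136, 0.001, 1.946]
wrist_force: [-5.4, -0.0, 16.6]
width: 0.0008
finger_force: 8.5
```

Call:
{"method": "send_rows", "body": {
  "rows": [
    [0.93,0.37,0,0,0,0],
    [0.93,0.37,0,0,0,0],
    [0.93,0.37,0,0,0,0]
  ]
}}

```text
time: 31.1
tool_pos: [0.5966, 0.1505, 0.0826]
ee_rot: [3.134, 0.001, 1.946]
wrist_force: [-2.9, 0.1, 16.3]
width: 0.0001
finger_force: 8.2
```

Call:
{"method": "send_rows", "body": {
  "rows": [
    [0.93,0.37,0,0,0,0],
    [0.93,0.37,0,0,0,0],
    [0.93,0.37,0,0,0,0]
  ]
}}

```text
time: 31.35
tool_pos: [0.5999, 0.1518, 0.0828]
ee_rot: [3.133, 0.001, 1.946]
wrist_force: [-2.7, 1.4, 15.5]
width: 0.0006
finger_force: 7.8
```

Call:
{"method": "send_rows", "body": {
  "rows": [
    [0.93,0.37,-0.2,0,0,0],
    [0.93,0.37,-0.2,0,0,0],
    [0.93,0.37,-0.2,0,0,0]
  ]
}}

```text
time: 31.6
tool_pos: [0.6034, 0.1532, 0.0829]
ee_rot: [3.131, 0.001, 1.946]
wrist_force: [-2.0, 1.1, 16.4]
width: 0.0007
finger_force: 8.4
```

Call:
{"method": "send_rows", "body": {
  "rows": [
    [0.93,0.37,-0.2,0,0,0],
    [0.93,0.37,-0.2,0,0,0],
    [0.93,0.37,-0.1,0,0,0]
  ]
}}

```text
time: 31.85
tool_pos: [0.6067, 0.1544, 0.0829]
ee_rot: [3.129, 0.001, 1.946]
wrist_force: [-1.0, 1.4, 17.8]
width: 0.0005
finger_force: 8.6
```

Call:
{"method": "send_rows", "body": {
  "rows": [
    [0.93,0.37,-0.1,0,0,0],
    [0.93,0.37,-0.1,0,0,0],
    [0.93,0.37,-0.1,0,0,0]
  ]
}}

```text
time: 32.1
tool_pos: [0.6099, 0.1557, 0.0828]
ee_rot: [3.128, 0.001, 1.946]
wrist_force: [-1.2, 1.9, 17.0]
width: 0.0003
finger_force: 8.5
```

Call:
{"method": "send_rows", "body": {
  "rows": [
    [0.93,0.37,-0.1,0,0,0],
    [0.93,0.37,-0.2,0,0,0],
    [0.93,0.37,-0.1,0,0,0],
    [0.93,0.37,-0.2,0,0,0]
  ]
}}

```text
time: 32.43
tool_pos: [0.6143, 0.1575, 0.0825]
ee_rot: [3.126, 0.001, 1.946]
wrist_force: [0.9, 1.7, 16.7]
width: 0.0004
finger_force: 8.4
```

Call:
{"method": "send_rows", "body": {
  "rows": [
    [0.93,0.37,-0.2,0,0,0],
    [0.93,0.37,-0.2,0,0,0],
    [0.93,0.37,-0.2,0,0,0],
    [0.93,0.37,-0.2,0,0,0]
  ]
}}

```text
time: 32.77
tool_pos: [0.6184, 0.1591, 0.0819]
ee_rot: [3.125, 0.001, 1.946]
wrist_force: [0.5, 2.9, 16.5]
width: 0.0004
finger_force: 8.4
```

Call:
{"method": "send_rows", "body": {
  "rows": [
    [0.93,0.37,-0.2,0,0,0],
    [0.93,0.37,-0.2,0,0,0]
  ]
}}

```text
time: 32.93
tool_pos: [0.6203, 0.1599, 0.0816]
ee_rot: [3.125, 0.001, 1.946]
wrist_force: [1.5, 3.0, 16.3]
width: 0.0007
finger_force: 8.3
```

Tube is now at about +10.5. Lift with compensation and restart behind it for the last stroke.

Call:
{"method": "send_rows", "body": {
  "rows": [
    [1.6,0.6,1.8,0,0,0],
    [1.6,0.6,1.8,0,0,0],
    [1.6,0.6,1.8,0,0,0],
    [0,0,4,0,0,0],
    [0,0,2,0,0,0],
    [-6,-2.4,0,0,0,0],
    [-6,-2.4,0,0,0,0],
    [0,0,0,0,0,0]
  ]
}}

```text
time: 33.6
tool_pos: [0.6059, 0.1541, 0.0842]
ee_rot: [-3.139, -0.0, 1.946]
wrist_force: [-0.4, 0.1, -0.3]
width: 0.0007
finger_force: 0.0
```

```bash
for i in 1 2; do python3 e.py | tail -2; done
```

```text
[278, 195, 7, 10, 48] [280.9, 199.3] (np.float64(11.117829326928183), np.float64(40.637423130573836))
[0.6064547  0.15433096 0.08443991] 33.65
[278, 195, 7, 10, 48] [280.8, 199.3] (np.float64(10.769035315678126), np.float64(40.7835010048484))
[0.60691308 0.15448064 0.08463624] 33.7
```

Call:
{"method": "send_rows", "body": {
  "rows": [
    [-0.9,-0.4,0,0,0,0],
    [0,0,-1.5,0,0,0],
    [0,0,-1,0,0,0],
    [0,0,-1,0,0,0],
    [0,0,-1,0,0,0],
    [0,0,-0.8,0,0,0],
    [0,0,0,0,0,0]
  ]
}}

```text
time: 34.28
tool_pos: [0.6083, 0.1549, 0.0827]
ee_rot: [3.137, 0.001, 1.946]
wrist_force: [-0.8, -0.3, 7.5]
width: 0.0004
finger_force: 3.7
```

Call:
{"method": "send_rows", "body": {
  "rows": [
    [0.4,0.15,-0.8,0,0,0],
    [0.4,0.15,-0.8,0,0,0],
    [0.5,0.2,-0.8,0,0,0],
    [0.5,0.2,-0.4,0,0,0]
  ]
}}

```text
time: 34.62
tool_pos: [0.6116, 0.1562, 0.0827]
ee_rot: [3.132, 0.001, 1.946]
wrist_force: [-2.1, 1.4, 16.4]
width: 0.0005
finger_force: 7.7
```

Call:
{"method": "send_rows", "body": {
  "rows": [
    [0.93,0.37,-0.2,0,0,0],
    [0.93,0.37,0,0,0,0],
    [0.93,0.37,0,0,0,0]
  ]
}}

```text
time: 34.87
tool_pos: [0.6148, 0.1575, 0.0828]
ee_rot: [3.131, 0.001, 1.946]
wrist_force: [-1.2, 0.8, 13.8]
width: 0.0002
finger_force: 7.0
```

Call:
{"method": "send_rows", "body": {
  "rows": [
    [0.93,0.37,-0.3,0,0,0],
    [0.93,0.37,-0.3,0,0,0],
    [0.93,0.37,0,0,0,0]
  ]
}}

```text
time: 35.12
tool_pos: [0.6182, 0.1588, 0.0827]
ee_rot: [3.129, 0.001, 1.946]
wrist_force: [0.7, 1.4, 14.7]
width: 0.0004
finger_force: 7.2
```

Call:
{"method": "send_rows", "body": {
  "rows": [
    [0.93,0.37,0,0,0,0],
    [0.93,0.37,0,0,0,0]
  ]
}}

```text
time: 35.28
tool_pos: [0.62, 0.1596, 0.0825]
ee_rot: [3.129, 0.001, 1.946]
wrist_force: [-0.2, 1.3, 13.9]
width: 0.0004
finger_force: 6.8
```

Call:
{"method": "send_rows", "body": {
  "rows": [
    [0.93,0.37,-0.4,0,0,0],
    [0.93,0.37,-0.4,0,0,0],
    [0,0,0,0,0,0]
  ]
}}

```text
time: 35.53
tool_pos: [0.622, 0.1603, 0.0822]
ee_rot: [3.129, 0.001, 1.946]
wrist_force: [0.7, 2.3, 15.6]
width: 0.0004
finger_force: 7.8
```

Call:
{"method": "send_rows", "body": {
  "rows": [
    [0.93,0.37,0,0,0,0],
    [0.93,0.37,0,0,0,0],
    [0,0,0,0,0,0]
  ]
}}

```text
time: 35.78
tool_pos: [0.6222, 0.1604, 0.0821]
ee_rot: [3.133, 0.001, 1.946]
wrist_force: [-3.7, 0.4, 18.1]
width: 0.0002
finger_force: 9.1
```

The tube is against the stop: the hand no longer advances and the horizontal force is rising. Lift away.

Call:
{"method": "send_rows", "body": {
  "rows": [
    [1,0.4,1.8,0,0,0],
    [1.2,0.5,1.8,0,0,0],
    [1.2,0.5,1.8,0,0,0],
    [0,0,8,0,0,0],
    [0,0,20,0,0,0],
    [0,0,30,0,0,0],
    [0,0,30,0,0,0],
    [0,0,20,0,0,0]
  ]
}}

```text
time: 36.45
tool_pos: [0.624, 0.1611, 0.192]
ee_rot: [3.138, 0.001, 1.946]
wrist_force: [-0.2, 0.0, 0.7]
width: 0.0006
finger_force: 0.0
```

Call:
{"method": "send_rows", "body": {
  "rows": [
    [-20,-20,10,0,0,0],
    [-30,-30,0,0,0,0],
    [-30,-30,0,0,0,0],
    [-30,-30,0,0,0,0],
    [-20,-20,0,0,0,0],
    [0,0,0,0,0,0],
    [0,0,0,0,0,0]
  ]
}}

```text
time: 37.03
tool_pos: [0.4944, 0.0319, 0.1993]
ee_rot: [3.14, 0.0, 1.944]
wrist_force: [-1.1, -0.2, 0.4]
width: 0.0005
finger_force: 0.0
```

```bash
for i in 1 2; do python3 e.py | tail -2; done; python3 -c "
from h import *
b=snap('side')[150:240,220:320];t=snap('top')[165:260,160:255]
o=np.zeros((400,800,3),np.uint8);o[:360,:400]=cv2.resize(b,(400,360),interpolation=2);o[:400,400:]=cv2.resize(t,(400,400),interpolation=2)
cv2.imwrite('pics/end.png',o[:,:,::-1])"
```

```text
[280, 194, 7, 10, 50] [283.0, 198.5] (np.float64(18.52470453897521), np.float64(39.91382323985426))
[0.49506435 0.03251157 0.19920356] 37.0833
[280, 194, 7, 10, 51] [283.0, 198.6] (np.float64(18.51932779844512), np.float64(39.61904251763171))
[0.49542184 0.03294064 0.19904827] 37.1333
```

View pics/end.png

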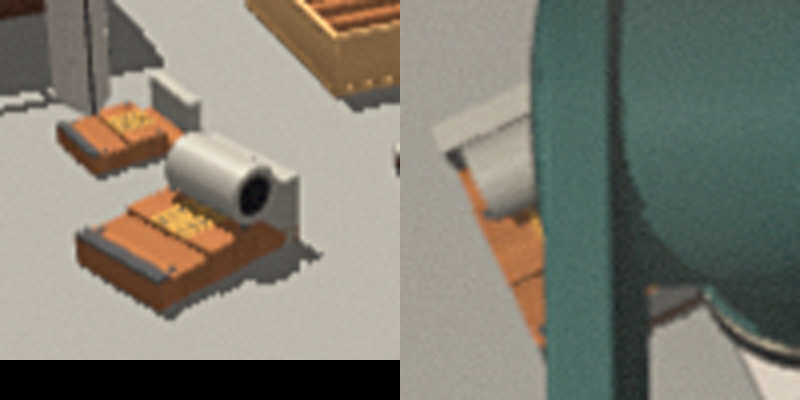

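The tube rests against the stop, its near end at about (283,198) in the side view and its axis at jig x ≈ 18.5, and it isn't moving. Handing in.

```bash
python3 -c "
from h import *
print(ticket.close_job())"
```

```text
the job is handed in; nothing more can be done
None
```

I rolled the tube over the step and across both pins until it rested against the stop, then handed the job in at about 37 s; the first try rolled back to the run-in and was repeated, force readings peaked at 20.0 N (some strokes 12–15 N), and the pins being flush is inferred from the tube crossing them at plate height.

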